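# Set and lock the fence of a stop jig

### The job

Slide the jig's metal fence along its slot so that it pushes the dark wooden block up against the red end stop, and press it home there gently (a steady push of about 10 N for two seconds; more than 18 N would dent the block), so that the block sits square and snug between fence and stop. Then tighten the black knob clockwise as far as it goes, so that the fence stays there, and leave the other things on the table alone.

Things in the scene. Friction and masses are not known exactly. Their poses are not given: they have to be found in the camera images.
- jig: Stop jig fixed to the table: plywood board 15 mm thick, x from -181 to +144 mm, y +-70 mm; origin on its underside; its x axis points along the sliding direction towards the red end stop, z up. Two wooden guide rails, 10 mm high over the board, run along x, inner faces at y = +-51 mm. The knob's stud stands fixed at x = -80 mm, y = 0.
- fence: Loose aluminium fence (0.25 to 0.5 kg) on the jig's board, 1 mm play to each rail; slides easily along the jig's x. Origin at the underside, below the middle of its upright plate, axes as the jig's. Plate 12 (x) x 100 (y) x 50 (z) mm; 6 mm thick foot back to x = -169 mm with the slot. Ribs at y = +-42 mm at the plate's back; its middle and top edge are free to push or grip.
- block: Loose dark wooden offcut block, 38 (x) x 62 (y) x 28 (z) mm, lying on the jig's board between fence and end stop, a little askew, 8 to 26 mm from the fence; origin at the centre of its underside. The fence pushes it until its far side meets the end stop.
- knob (a joint): Turn of the black bar knob that clamps the fence: 0 loose, grows clockwise seen from above, 1.4 rad is the end of its thread (tight; counts from 1.1). Starts between 0 and 0.2, resists with under 0.1 N m, stays where it is left. From about 0.5 rad its washer presses on the fence's foot.
- knob_grip (a point): Grip point on the knob's axis, 60 mm above the table. The knob is a bar 42 mm long, 13 mm thick (grip across it), 34 to 70 mm above the table, on a round hub of radius 13 mm (26 to 37 mm above the table). The point's x axis runs along the bar and turns with it; at joint value 0 it is parallel to the jig's x.
- tape_measure: Yellow tape measure, 62x73x32 mm; a bystander. Origin at the centre of its underside.
- sanding_block: Cork sanding block, 53x97x26 mm; a bystander. Origin at the centre of its underside.
- screwdriver: Screwdriver with blue handle, 208 mm long; a bystander. Origin at the centre of its underside.
- screw_box: Upright orange carton, 45x62x98 mm; a bystander. Origin at the centre of its underside.
- masking_tape: Roll of yellow masking tape lying flat, 96 mm across, 30 mm high; a bystander. Origin at the centre of its underside.
- stop_track (a point): Point fixed on the jig: foremost spot on the board (x = 68, y = 0, z = 15 mm of the jig) where the red end stop (100 mm wide, 40 mm high over the board) can stand. The stop was set by hand and locked: its face towards the fence is 0 to 35 mm beyond this point along the jig's x. That is not measured: find it by feel, from the push on the fence.
Things that resemble listed ones, but are neither listed nor needed, are in the scene too. There is more than one size of the block; the job needs the smaller.

How it is judged:
By the outcome, as a careful person would: the job done as asked, in the order asked, and still so for the second after the job is handed in, with the robot touching nothing.
It also fails if it takes over 58 s, if anything falls off the work surface, if the arm or the gripper's body presses on something with over 40 N, if the wrist force passes 120 N, or if a joint passes its speed limit or range.

### The arm

A 6-joint arm with a two-finger parallel gripper is mounted at the origin on a cart in front of the work surface, level with it; the furniture and walls round the work are solid. World frame = base frame: x ahead of the robot, y to its left, z up, the work surface at z = 0. Lengths are in m, angles in rad, forces in N, time in s.
With the tool pointing down it reaches from about 0.3 to 0.775 m from the base axis. Payload 14.6 kg.
Tool frame: the origin (TCP) lies on the centre line of the jaws, within the pads' length; the fingertips stand 19 mm ahead of it and the grasp point (between the pads) is the TCP; z points along the fingers, y is the line along which they close (so a half turn about z gives the same grasp; the last joint's range is limited). The gripper opens to 85 mm and grips with 20 to 120 N. Pads are 22 mm wide; open, the fingers measure 114 mm over their backs; the gripper's body (76 mm by 85 mm) begins 54 mm behind the grasp point. The pads swing forward as they close: fully open they stand 13 mm farther back than shut.
Start: joints at [1.092, 0.3, 1.521, -0, 1.321, -0.067], TCP at [0.22, 0.504, 0.25] pointing down, gripper open.
Joint ranges: [-3.03, 3.03], [-0.79, 2.21], [0.23, 2.52], [-1.04, 4.18], [0, 3.07], [-2.55, 2.55]. Speed limits (rad/s): [2.22, 2.22, 2.57, 3.14, 3.14, 3.14].

### API

Orientations are given as a rotation vector (axis times angle).
In Python, from station import sensors, viewer, ctrl gives the robot as it stands.
- The arm moves only by the tool servo_tool, never from a script. Its argument "deltas" is a list of rows, each an object of numbers: "tx", "ty", "tz": the shift along the tool's x, y, z in mm; "rx", "ry", "rz": the turn, a rotation vector about the tool's x, y, z in rad; "hand": the opening, from 0 (shut) to 1 (fully open). A call has 1 to 20 rows; each row shifts and turns the commanded pose from where the row before left it, along the tool's axes as they then stand; what a row does not reach is not made up. A row lasts 1/10 s, in which the tool goes at most 50 mm and 8.59 degrees, less where a joint would pass 70% of its speed; a pose out of reach is approached as far as the arm can. A call with a gripper value outside its range is refused whole. The fingers move at their own pace and stop on an object; the grip force is fixed at half the most. Time passes only in rows, so rows that do not move let the fingers close. It gives the time, the measured TCP pose, the force, the opening and the grip force at its end, in the units of the state.
- sensors.get_obs(): the state, without advancing time (a new reading comes with each control period).
- viewer.grab_frame(name): name is "scene" or "top" or "wrist"; returns the picture (480x640x3 uint8, red, green, blue); there is no depth.
- viewer.camera_model(name): a dict with "fovy" (degrees; the focal length in pixels is half the picture's height over the tangent of half this angle, whatever the lens; pixels are square), "cx", "cy" (the principal point, pixels), "k1" (the pictures are not rectified: a ray, as slopes to the right and down, at radius r is drawn at 1 + k1 r^2 times it, then the intrinsics apply), "rvec" (rotation vector, rad) and "tvec" (3), from world to camera coordinates, as OpenCV has them; the wrist camera has in their place "tool_from_camera" (4x4, takes a point from camera to tool coordinates, whose origin is the TCP and whose axes are the flange's). Camera axes: x right, y down, z forward; pixel columns grow to the right and rows downward; lengths in m; the calibration is good to about 2 mm. A picture is of the moment at which its call begins: read the wrist's pose just before it. camera_model takes no time and is no camera call.
- ctrl.finish_job(): hands the job in; it is judged then, once.
The state is a dict: "time_s": time; "qpos": joint angles; "dq": joint speeds; "tau": joint torques, N m; "eef_pos": TCP position; "eef_rot": TCP orientation; "force": force on the tool from outside, world axes, zero at the start; "ft_torque": the same for the moment, N m; "gripper_width": finger opening in m; "grasp_force": force on a finger pad.
Only numpy, scipy, OpenCV 4.12 (cv2) and the standard library are available. Lean on these libraries where they do the work, as an engineer would, in place of code of your own. Each camera call takes 0.05 s, during which the arm holds its last target. There are 200 camera calls.

## Working session

There is one attempt and no reset: what is moved stays moved. The work goes in short steps, Python scripts to look and compute and a tool call to move; the robot and the scene stay as the last step left them, time stands still between calls to the robot, and variables do not carry over. Pictures are saved under pics/ and viewed, at most 10 in all, crops included, and the job is handed in when it is done.

Besides the shell and the picture viewer there is one more tool, called after "Request:" by a JSON object that holds its "api" and its "payload", one argument or row to a line. servo_tool: Moves the arm, as the interface text tells. Its arguments: {"type":"object","properties":{"deltas":{"type":"array","items":{"type":"object","properties":{"tx":{"type":"number"},"ty":{"type":"number"},"tz":{"type":"number"},"rx":{"type":"number"},"ry":{"type":"number"},"rz":{"type":"number"},"hand":{"type":"number"}}}}},"required":["deltas"]}

```bash
mkdir -p pics; cat > h.py <<'E'
import numpy as np, cv2
from scipy.spatial.transform import Rotation as R
from station import sensors, viewer, ctrl
def cam(name,obs=None):
    m=viewer.camera_model(name); f=240/np.tan(np.radians(m['fovy'])/2)
    if 'rvec' in m:
        Rm=R.from_rotvec(np.ravel(m['rvec'])).as_matrix(); t=np.ravel(m['tvec'])
    else:
        T=np.eye(4);T[:3,:3]=R.from_rotvec(obs['eef_rot']).as_matrix();T[:3,3]=obs['eef_pos']
        W=np.linalg.inv(T@np.array(m['tool_from_camera']));Rm=W[:3,:3];t=W[:3,3]
    return dict(f=f,cx=m['cx'],cy=m['cy'],k=m['k1'],R=Rm,t=t)
def ray(c,u,v):
    d=np.array([(u-c['cx'])/c['f'],(v-c['cy'])/c['f']]);s=d.copy()
    for _ in range(30): s=d/(1+c['k']*(s@s))
    return -c['R'].T@c['t'], c['R'].T@np.array([s[0],s[1],1])
def atz(c,u,v,z):
    o,d=ray(c,u,v); return o+d*(z-o[2])/d[2]
def proj(c,p):
    q=c['R']@np.array(p)+c['t'];s=q[:2]/q[2];s=s*(1+c['k']*(s@s));return s*c['f']+[c['cx'],c['cy']]
def tri(a,b):
    (o1,d1),(o2,d2)=a,b;A=np.c_[d1,-d2];x=np.linalg.lstsq(A,o2-o1,rcond=None)[0]
    p,q=o1+x[0]*d1,o2+x[1]*d2;return (p+q)/2,np.linalg.norm(p-q)
def save(n,im): cv2.imwrite('pics/'+n,im[:,:,::-1])
E
python3 - <<'E'
from h import *
o=sensors.get_obs();print(o)
for n in('scene','top'):
    im=viewer.grab_frame(n);save(n+'0.png',im);print(n,viewer.camera_model(n))
print(viewer.camera_model('wrist'))
E
```

```text
{'time_s': 0.0, 'qpos': array([ 1.09239126e+00,  3.00486935e-01,  1.52156128e+00, -6.15166567e-06,
        1.32066645e+00, -6.65874029e-02]), 'dq': array([ 0.00097676, -0.00262698,  0.00078261, -0.00071234, -0.00010896,
        0.00076536]), 'tau': array([-1.89318969e-03, -5.43493938e+01, -3.61809719e+01, -1.40426946e-04,
        3.85558204e-03,  1.46289210e-05]), 'eef_pos': array([0.2200588 , 0.50384386, 0.24972098]), 'eef_rot': array([-6.42257212e-01, -3.07493837e+00,  1.69978192e-03]), 'force': array([0.2672269 , 0.15834434, 0.02669087]), 'ft_torque': array([0.01290904, 0.02370308, 0.03657643]), 'grasp_force': 0.0, 'gripper_width': 0.08555259692249134}
scene {'fovy': 55.8468167139524, 'cx': 316.5340264443851, 'cy': 232.84101590523824, 'k1': -0.0015483227908110917, 'rvec': array([ 2.07332446, -0.89811565,  0.42781003]), 'tvec': array([-0.42304788,  0.29772051,  0.62836796])}
top {'fovy': 44.16143473388814, 'cx': 317.1190568097443, 'cy': 235.58224000707781, 'k1': -0.20117371809162082, 'rvec': array([ 2.14929271, -2.10348534,  0.14944751]), 'tvec': array([-0.06207242,  0.60731675,  1.20236542])}
{'fovy': 65.77895529571367, 'cx': 314.3359768023734, 'cy': 245.6495287841871, 'k1': -0.0472641318201867, 'tool_from_camera': array([[-6.44871029e-04, -9.60287577e-01, -2.79011386e-01,
         7.01185776e-02],
       [ 9.99999779e-01, -5.73923448e-04, -3.35969550e-04,
         8.95205717e-04],
       [ 1.62496209e-04, -2.79011541e-01,  9.60287735e-01,
        -1.23652942e-01],
       [ 0.00000000e+00,  0.00000000e+00,  0.00000000e+00,
         1.00000000e+00]])}
```

View pics/top0.png

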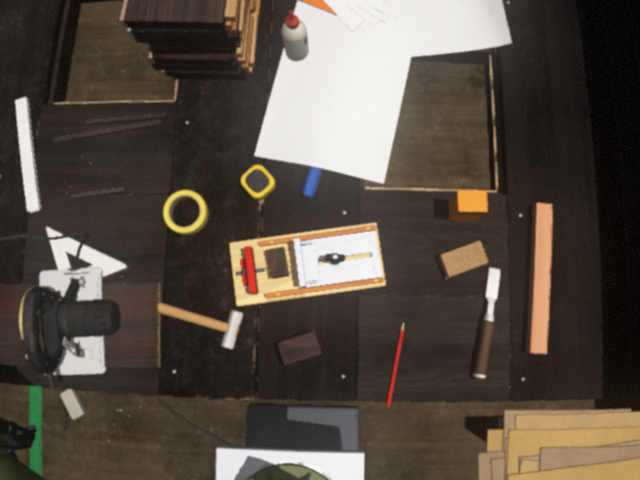

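View pics/scene0.png

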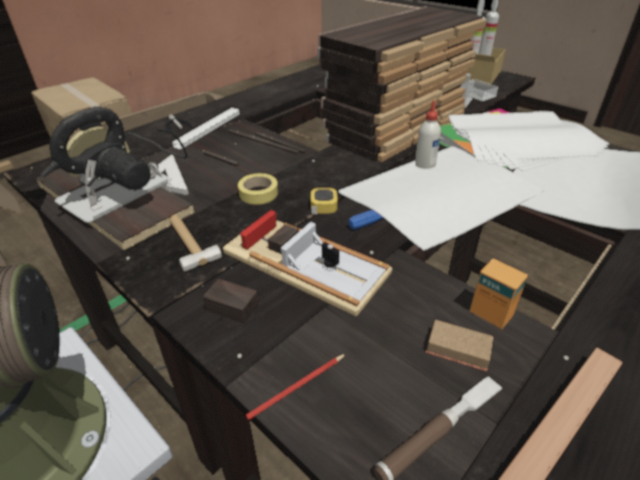

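Top view: the jig spans about (230,240)–(385,290), with the red stop at left (249,270), block at (278,262), knob at (335,258). The block at (298,348) on the table is the decoy.

```bash
python3 - <<'E'
from h import *
a=cv2.imread('pics/top0.png')[215:315,220:400]; b=cv2.imread('pics/scene0.png')[200:315,215:400]
a=cv2.resize(a,(720,400),interpolation=3)
cv2.imwrite('pics/c1.png',a)
c=cam('top')
for u,v in[(230,243),(236,305),(385,286),(378,223)]: print(atz(c,u,v,.015))
E
```

```text
[0.59385885 0.14180431 0.015     ]
[0.45925114 0.1228949  0.015     ]
[ 0.50729822 -0.19642823  0.015     ]
[ 0.64449455 -0.18028502  0.015     ]
```

View pics/c1.png

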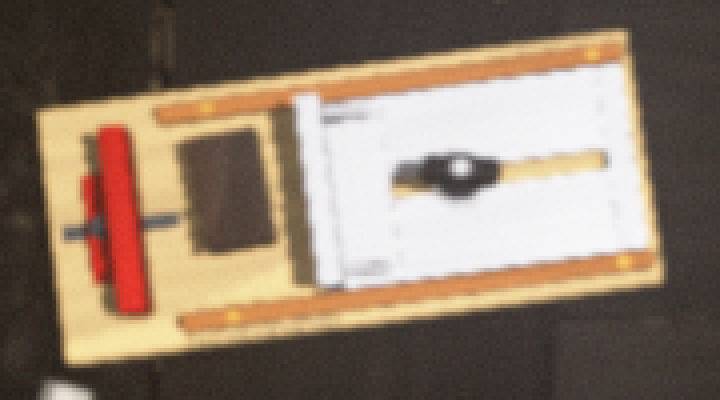

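```bash
cat >> h.py <<'E'
def c2p(x,y): return (x+.5)/4-.5+220,(y+.5)/4-.5+215
def fit(J,W):
    J,W=np.array(J),np.array(W);j=J-J.mean(0);w=W-W.mean(0)
    a=np.arctan2((j[:,0]*w[:,1]-j[:,1]*w[:,0]).sum(),(j*w).sum())
    M=np.array([[np.cos(a),-np.sin(a)],[np.sin(a),np.cos(a)]]);t=W.mean(0)-M@J.mean(0)
    return a,t,W-(J@M.T+t)
E
python3 - <<'E'
from h import *
c=cam('top');P=lambda x,y,z:atz(c,*c2p(x,y),z)[:2]
W=[P(x,y,.015) for x,y in[(38,112),(67,365),(664,283),(628,30)]]
J=np.array([(144,-70),(144,70),(-181,70),(-181,-70)])/1e3
a,t,r=fit(J,W);print(np.degrees(a),t,r*1e3)
M=np.array([[np.cos(a),-np.sin(a)],[np.sin(a),np.cos(a)]])
j=lambda p:np.round((np.array(p)-t)@M*1e3,1)
print('plate top',[j(P(x,y,.065)) for x,y in[(293,95),(319,93),(320,290),(343,287)]])
print('stop top',[j(P(x,y,.055)) for x,y in[(100,128),(128,126),(117,314),(150,312)]])
print('block',[j(P(x,y,.043)) for x,y in[(182,140),(256,127),(199,253),(273,241)]])
print('knob',j(P(461,165,.07)))
# wrist view helper: where would TCP need to be
o=sensors.get_obs();Rt=R.from_rotvec(o['eef_rot']).as_matrix();print(Rt)
E
```

```text
99.07017886729783 [ 0.54885415 -0.00904297] [[-0.63149671 -0.41355328]
 [ 0.36493872 -0.11471589]
 [ 0.40401532  1.05204034]
 [-0.13745733 -0.52377118]]
plate top [array([  2.1, -51.1]), array([-11.5, -50.3]), array([ 1.4, 51.8]), array([-10.5,  51.9])]
stop top [array([105.9, -49.3]), array([ 91. , -48.3]), array([108.6,  49.3]), array([91.3, 50.5])]
block [array([ 64.6, -38.9]), array([ 24.7, -40.4]), array([63.1, 22.1]), array([23.5, 21. ])]
knob [-79.4  -1.9]
[[-9.16397754e-01  4.00268603e-01 -4.48809742e-04]
 [ 4.00268848e-01  9.16397368e-01 -8.45179066e-04]
 [ 7.29894222e-05 -9.54164756e-04 -9.99999542e-01]]
```

Request:
{"api": "servo_tool", "payload": {
  "deltas": [
    {"tx":-10,"ty":-7,"tz":0,"hand":0},
    {"tx":-20,"ty":-14,"tz":2},
    {"tx":-28,"ty":-20,"tz":5},
    {"tx":-28,"ty":-20,"tz":5},
    {"tx":-28,"ty":-20,"tz":5},
    {"tx":-28,"ty":-20,"tz":5},
    {"tx":-28,"ty":-20,"tz":5},
    {"tx":-28,"ty":-20,"tz":5},
    {"tx":-28,"ty":-20,"tz":5},
    {"tx":-28,"ty":-20,"tz":5},
    {"tx":-28,"ty":-20,"tz":5},
    {"tx":-28,"ty":-20,"tz":5},
    {"tx":-28,"ty":-20,"tz":5},
    {"tx":-28,"ty":-20,"tz":5},
    {"tx":-28,"ty":-20,"tz":5},
    {"tx":-28,"ty":-20,"tz":5},
    {"tx":-28,"ty":-20,"tz":5},
    {"tx":-28,"ty":-20,"tz":5},
    {"tx":-28,"ty":-20,"tz":5},
    {"tx":-18,"ty":-12,"tz":5}
  ]
}}

```text
invalid input at $.deltas[0]: expected keys tx, ty, tz, rx, ry, rz, hand
```

Request:
{"api": "servo_tool", "payload": {
  "deltas": [
    {"rz":0.1},
    {"rz":0.1},
    {"rz":0.1},
    {"rz":0.1},
    {"rz":0.1},
    {"rz":0.1},
    {"rz":0.1},
    {"rz":0.1},
    {"rz":0.1},
    {"rz":0.1},
    {"tx":0}
  ]
}}

```text
invalid input at $.deltas[0]: expected keys tx, ty, tz, rx, ry, rz, hand
```

```bash
cat >> h.py <<'E'
A=np.radians(99.07);JT=np.array([.5489,-.0090]);JM=np.array([[np.cos(A),-np.sin(A)],[np.sin(A),np.cos(A)]])
tojig=lambda p:np.round((np.array(p)[:2]-JT)@JM*1e3,1)
def st():
    o=sensors.get_obs();Rt=R.from_rotvec(o['eef_rot']).as_matrix()
    print('t',round(o['time_s'],2),'jig',tojig(o['eef_pos']),'z',np.round(o['eef_pos'][2]*1e3,1),'yaw',np.degrees(np.arctan2(Rt[1,0],Rt[0,0])).round(2),'Fjig',np.round(o['force'][:2]@JM,2),o['force'][2].round(2),'w',o['gripper_width'].round(4));return o
E
python3 - <<'E'
from h import *
o=st();print(R.from_rotvec(o['eef_rot']).as_matrix()[:,2])
save('w1.png',viewer.grab_frame('wrist'))
c=cam('wrist',o)
for n,p in dict(knob=(-80,0,70),pl=(-10.6,50,65),pr=(-10.6,-50,65),k1=(-59,0,70)).items():
    q=JM@(np.array(p[:2])/1e3)+JT;print(n,proj(c,[*q,p[2]/1e3]).round(0))
E
```

```text
Traceback (most recent call last):
  File "h.py", line 34, in st
    print('t',round(o['time_s'],2),'jig',tojig(o['eef_pos']),'z',np.round(o['eef_pos'][2]*1e3,1),'yaw',np.degrees(np.arctan2(Rt[1,0],Rt[0,0])).round(2),'Fjig',np.round(o['force'][:2]@JM,2),o['force'][2].round(2),'w',o['gripper_width'].round(4));return o
                                                                                                                                                                                                                        ^^^^^^^^^^^^^^^^^^^^^^^^
AttributeError: 'float' object has no attribute 'round'
```

Request:
{"api": "servo_tool", "payload": {
  "deltas": [
    {"tx":-16,"ty":-9,"tz":4,"rx":0,"ry":0,"rz":0,"hand":0},
    {"tx":-38,"ty":-27,"tz":7,"rx":0,"ry":0,"rz":0,"hand":0},
    {"tx":-38,"ty":-27,"tz":7,"rx":0,"ry":0,"rz":0,"hand":0},
    {"tx":-38,"ty":-27,"tz":7,"rx":0,"ry":0,"rz":0,"hand":0},
    {"tx":-38,"ty":-27,"tz":7,"rx":0,"ry":0,"rz":0,"hand":0},
    {"tx":-38,"ty":-27,"tz":7,"rx":0,"ry":0,"rz":0,"hand":0},
    {"tx":-38,"ty":-27,"tz":7,"rx":0,"ry":0,"rz":0,"hand":0},
    {"tx":-38,"ty":-27,"tz":7,"rx":0,"ry":0,"rz":0,"hand":0},
    {"tx":-38,"ty":-27,"tz":7,"rx":0,"ry":0,"rz":0,"hand":0},
    {"tx":-38,"ty":-27,"tz":7,"rx":0,"ry":0,"rz":0,"hand":0},
    {"tx":-38,"ty":-27,"tz":7,"rx":0,"ry":0,"rz":0,"hand":0},
    {"tx":-38,"ty":-27,"tz":7,"rx":0,"ry":0,"rz":0,"hand":0},
    {"tx":-38,"ty":-27,"tz":7,"rx":0,"ry":0,"rz":0,"hand":0},
    {"tx":-38,"ty":-27,"tz":7,"rx":0,"ry":0,"rz":0,"hand":0},
    {"tx":-16,"ty":-9,"tz":4,"rx":0,"ry":0,"rz":0,"hand":0}
  ]
}}

```text
time_s: 1.6
eef_pos: [0.5553, -0.048, 0.1502]
eef_rot: [-0.646, -3.074, 0.001]
force: [-0.1, 0.5, 0.8]
gripper_width: 0.0002
grasp_force: 0.0
```

Request:
{"api": "servo_tool", "payload": {
  "deltas": [
    {"tx":0,"ty":0,"tz":0,"rx":0,"ry":0,"rz":0.125,"hand":0},
    {"tx":0,"ty":0,"tz":0,"rx":0,"ry":0,"rz":0.125,"hand":0},
    {"tx":0,"ty":0,"tz":0,"rx":0,"ry":0,"rz":0.125,"hand":0},
    {"tx":0,"ty":0,"tz":0,"rx":0,"ry":0,"rz":0.125,"hand":0},
    {"tx":0,"ty":0,"tz":0,"rx":0,"ry":0,"rz":0.125,"hand":0},
    {"tx":0,"ty":0,"tz":0,"rx":0,"ry":0,"rz":0.125,"hand":0},
    {"tx":0,"ty":0,"tz":0,"rx":0,"ry":0,"rz":0.125,"hand":0},
    {"tx":0,"ty":0,"tz":0,"rx":0,"ry":0,"rz":0.125,"hand":0},
    {"tx":0,"ty":0,"tz":0,"rx":0,"ry":0,"rz":0,"hand":0}
  ]
}}

```text
time_s: 2.5
eef_pos: [0.5543, -0.0447, 0.151]
eef_rot: [-2.04, -2.388, 0.001]
force: [-0.3, -0.3, 0.2]
gripper_width: -0.0001
grasp_force: 0.0
```

```bash
sed -i "s/o\['gripper_width'\].round(4)/round(o['gripper_width'],4)/" h.py
python3 - <<'E'
from h import *
o=st();print(R.from_rotvec(o['eef_rot']).as_matrix()[:,2])
save('w1.png',viewer.grab_frame('wrist'))
c=cam('wrist',o)
for n,p in dict(knob=(-80,0,70),pl=(-10.6,50,65),pr=(-10.6,-50,65),k1=(-59,0,70)).items():
    q=JM@(np.array(p[:2])/1e3)+JT;print(n,proj(c,[*q,p[2]/1e3]).round(0))
E
```

```text
t 2.5 jig [-36.1   0.3] z 151.0 yaw 99.0 Fjig [-0.27  0.33] 0.16 w -0.0001
[-6.11156717e-04  6.79328772e-05 -9.99999811e-01]
knob [313. 332.]
pl [227. 221.]
pr [399. 220.]
k1 [313. 301.]
```

View pics/w1.png

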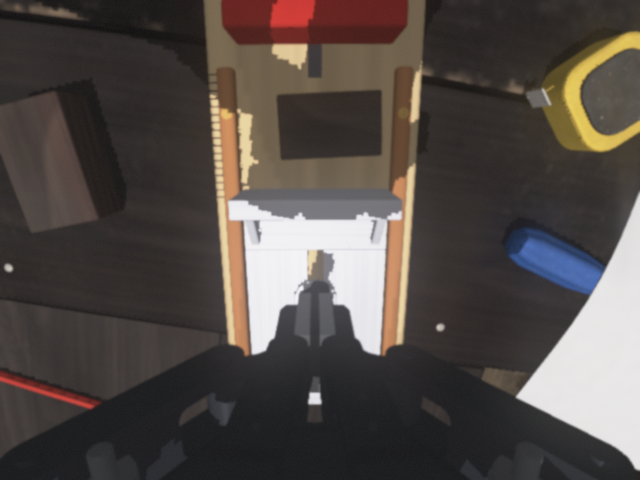

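The wrist view confirms the plate's top back edge at (230..402, 219), against a prediction of (227..399, 220). I'm going down behind the plate.

Request:
{"api": "servo_tool", "payload": {
  "deltas": [
    {"tx":1,"ty":1,"tz":20,"rx":0,"ry":0,"rz":0,"hand":0},
    {"tx":1,"ty":1,"tz":30,"rx":0,"ry":0,"rz":0,"hand":0},
    {"tx":1,"ty":0,"tz":30,"rx":0,"ry":0,"rz":0,"hand":0},
    {"tx":0,"ty":0,"tz":18,"rx":0,"ry":0,"rz":0,"hand":0},
    {"tx":0,"ty":0,"tz":5,"rx":0,"ry":0,"rz":0,"hand":0},
    {"tx":0,"ty":0,"tz":0,"rx":0,"ry":0,"rz":0,"hand":0}
  ]
}}

```text
time_s: 3.15
eef_pos: [0.5558, -0.0414, 0.048]
eef_rot: [-2.035, -2.392, 0.001]
force: [0.6, -0.3, -0.4]
gripper_width: 0.0005
grasp_force: 0.0
```

```bash
python3 -c "
from h import *
st()"
```

```text
t 3.15 jig [-33.1  -1.7] z 48.0 yaw 99.23 Fjig [-0.37 -0.5 ] -0.35 w 0.0005
```

Request:
{"api": "servo_tool", "payload": {
  "deltas": [
    {"tx":4,"ty":0,"tz":0,"rx":0,"ry":0,"rz":0,"hand":0},
    {"tx":4,"ty":0,"tz":0,"rx":0,"ry":0,"rz":0,"hand":0},
    {"tx":2,"ty":0,"tz":0,"rx":0,"ry":0,"rz":0,"hand":0},
    {"tx":2,"ty":0,"tz":0,"rx":0,"ry":0,"rz":0,"hand":0},
    {"tx":2,"ty":0,"tz":0,"rx":0,"ry":0,"rz":0,"hand":0},
    {"tx":2,"ty":0,"tz":0,"rx":0,"ry":0,"rz":0,"hand":0},
    {"tx":3,"ty":0,"tz":0,"rx":0,"ry":0,"rz":0,"hand":0},
    {"tx":3,"ty":0,"tz":0,"rx":0,"ry":0,"rz":0,"hand":0},
    {"tx":3,"ty":0,"tz":0,"rx":0,"ry":0,"rz":0,"hand":0},
    {"tx":3,"ty":0,"tz":0,"rx":0,"ry":0,"rz":0,"hand":0},
    {"tx":3,"ty":0,"tz":0,"rx":0,"ry":0,"rz":0,"hand":0},
    {"tx":3,"ty":0,"tz":0,"rx":0,"ry":0,"rz":0,"hand":0},
    {"tx":3,"ty":0,"tz":0,"rx":0,"ry":0,"rz":0,"hand":0},
    {"tx":3,"ty":0,"tz":0,"rx":0,"ry":0,"rz":0,"hand":0},
    {"tx":3,"ty":0,"tz":0,"rx":0,"ry":0,"rz":0,"hand":0},
    {"tx":3,"ty":0,"tz":0,"rx":0,"ry":0,"rz":0,"hand":0}
  ]
}}

```text
time_s: 4.75
eef_pos: [0.5492, 0.0037, 0.0489]
eef_rot: [2.037, 2.389, 0.001]
force: [1.0, -6.4, 4.4]
gripper_width: 0.0001
grasp_force: 2.9
```

```bash
python3 -c "
from h import *
st()"
```

```text
t 4.75 jig [12.5 -2.3] z 48.9 yaw 99.1 Fjig [-6.48  0.01] 4.44 w 0.0001
```

Request:
{"api": "servo_tool", "payload": {
  "deltas": [
    {"tx":0,"ty":0,"tz":0,"rx":0,"ry":0,"rz":0,"hand":0},
    {"tx":0,"ty":0,"tz":0,"rx":0,"ry":0,"rz":0,"hand":0}
  ]
}}

```text
time_s: 4.95
eef_pos: [0.5488, 0.004, 0.0484]
eef_rot: [2.038, 2.391, 0.0]
force: [0.9, -1.4, 0.6]
gripper_width: -0.0001
grasp_force: 0.9
```

```bash
python3 -c "
from h import *
st();save('w2.png',viewer.grab_frame('wrist'))"
```

```text
t 4.95 jig [12.9 -1.9] z 48.4 yaw 99.11 Fjig [-1.54 -0.68] 0.59 w -0.0001
```

View pics/w2.png

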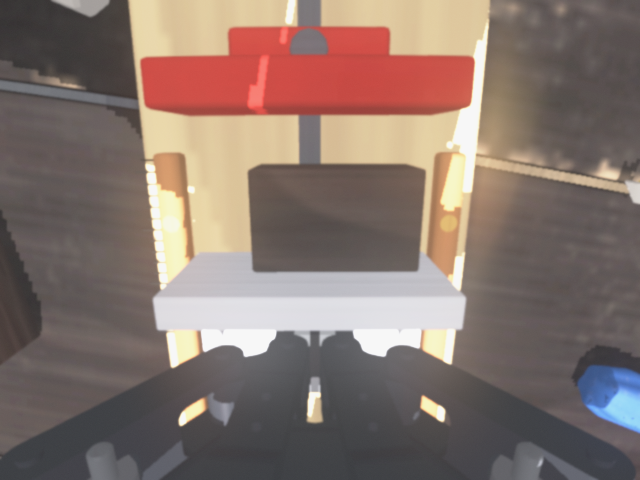

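The block is flush with the fence (edge at v≈270), and the stop face is still about 16 mm away (v≈112 against the block's far edge at v≈165).

Request:
{"api": "servo_tool", "payload": {
  "deltas": [
    {"tx":2,"ty":0,"tz":0,"rx":0,"ry":0,"rz":0,"hand":0},
    {"tx":2,"ty":0,"tz":0,"rx":0,"ry":0,"rz":0,"hand":0},
    {"tx":2,"ty":0,"tz":0,"rx":0,"ry":0,"rz":0,"hand":0},
    {"tx":2,"ty":0,"tz":0,"rx":0,"ry":0,"rz":0,"hand":0},
    {"tx":1,"ty":0,"tz":0,"rx":0,"ry":0,"rz":0,"hand":0},
    {"tx":1,"ty":0,"tz":0,"rx":0,"ry":0,"rz":0,"hand":0},
    {"tx":1,"ty":0,"tz":0,"rx":0,"ry":0,"rz":0,"hand":0},
    {"tx":1,"ty":0,"tz":0,"rx":0,"ry":0,"rz":0,"hand":0}
  ]
}}

```text
time_s: 5.8
eef_pos: [0.5468, 0.0159, 0.0483]
eef_rot: [-2.038, -2.391, 0.0]
force: [0.9, -4.8, 2.4]
gripper_width: -0.0
grasp_force: 2.3
```

Request:
{"api": "servo_tool", "payload": {
  "deltas": [
    {"tx":0.5,"ty":0,"tz":0,"rx":0,"ry":0,"rz":0,"hand":0},
    {"tx":0.5,"ty":0,"tz":0,"rx":0,"ry":0,"rz":0,"hand":0}
  ]
}}

```text
time_s: 6.0
eef_pos: [0.5466, 0.0169, 0.0483]
eef_rot: [2.038, 2.391, -0.0]
force: [0.6, -4.6, 3.3]
gripper_width: -0.0005
grasp_force: 2.3
```

```bash
python3 -c "
from h import *
st()"
```

```text
t 6.0 jig [25.9 -1.9] z 48.3 yaw 99.11 Fjig [-4.61  0.17] 3.26 w -0.0005
```

Request:
{"api": "servo_tool", "payload": {
  "deltas": [
    {"tx":0.5,"ty":0,"tz":0,"rx":0,"ry":0,"rz":0,"hand":0},
    {"tx":0.5,"ty":0,"tz":0,"rx":0,"ry":0,"rz":0,"hand":0}
  ]
}}

```text
time_s: 6.2
eef_pos: [0.5465, 0.0179, 0.0483]
eef_rot: [2.038, 2.391, -0.0]
force: [0.9, -3.7, 3.9]
gripper_width: -0.0002
grasp_force: 2.3
```

Request:
{"api": "servo_tool", "payload": {
  "deltas": [
    {"tx":0.5,"ty":0,"tz":0,"rx":0,"ry":0,"rz":0,"hand":0}
  ]
}}

```text
time_s: 6.3
eef_pos: [0.5464, 0.0184, 0.0483]
eef_rot: [-2.038, -2.391, 0.0]
force: [-0.0, -4.0, 2.3]
gripper_width: -0.0003
grasp_force: 2.3
```

Request:
{"api": "servo_tool", "payload": {
  "deltas": [
    {"tx":0.5,"ty":0,"tz":0,"rx":0,"ry":0,"rz":0,"hand":0}
  ]
}}

```text
time_s: 6.4
eef_pos: [0.5463, 0.0189, 0.0483]
eef_rot: [2.038, 2.391, -0.0]
force: [0.4, -4.5, 2.5]
gripper_width: -0.0004
grasp_force: 2.3
```

Request:
{"api": "servo_tool", "payload": {
  "deltas": [
    {"tx":0.4,"ty":0,"tz":0,"rx":0,"ry":0,"rz":0,"hand":0}
  ]
}}

```text
time_s: 6.5
eef_pos: [0.5463, 0.0193, 0.0483]
eef_rot: [2.038, 2.391, -0.0]
force: [0.4, -4.5, 3.3]
gripper_width: -0.0001
grasp_force: 2.3
```

Request:
{"api": "servo_tool", "payload": {
  "deltas": [
    {"tx":0.4,"ty":0,"tz":0,"rx":0,"ry":0,"rz":0,"hand":0}
  ]
}}

```text
time_s: 6.6
eef_pos: [0.5462, 0.0196, 0.0483]
eef_rot: [2.038, 2.391, 0.0]
force: [0.9, -4.3, 3.7]
gripper_width: 0.0001
grasp_force: 2.3
```

Request:
{"api": "servo_tool", "payload": {
  "deltas": [
    {"tx":0.4,"ty":0,"tz":0,"rx":0,"ry":0,"rz":0,"hand":0}
  ]
}}

```text
time_s: 6.7
eef_pos: [0.5461, 0.0201, 0.0483]
eef_rot: [-2.038, -2.391, -0.0]
force: [1.0, -3.9, 3.2]
gripper_width: -0.0001
grasp_force: 2.3
```

Request:
{"api": "servo_tool", "payload": {
  "deltas": [
    {"tx":0.4,"ty":0,"tz":0,"rx":0,"ry":0,"rz":0,"hand":0}
  ]
}}

```text
time_s: 6.8
eef_pos: [0.5461, 0.0204, 0.0483]
eef_rot: [2.038, 2.391, 0.0]
force: [1.1, -5.2, 2.7]
gripper_width: -0.0002
grasp_force: 2.4
```

Request:
{"api": "servo_tool", "payload": {
  "deltas": [
    {"tx":0.4,"ty":0,"tz":0,"rx":0,"ry":0,"rz":0,"hand":0}
  ]
}}

```text
time_s: 6.9
eef_pos: [0.546, 0.0208, 0.0483]
eef_rot: [2.038, 2.391, -0.0]
force: [0.9, -4.1, 3.8]
gripper_width: -0.0001
grasp_force: 2.4
```

Request:
{"api": "servo_tool", "payload": {
  "deltas": [
    {"tx":0.4,"ty":0,"tz":0,"rx":0,"ry":0,"rz":0,"hand":0}
  ]
}}

```text
time_s: 7.0
eef_pos: [0.5459, 0.0212, 0.0483]
eef_rot: [2.038, 2.391, -0.0]
force: [1.2, -4.4, 2.8]
gripper_width: 0.0001
grasp_force: 2.4
```

Request:
{"api": "servo_tool", "payload": {
  "deltas": [
    {"tx":0.4,"ty":0,"tz":0,"rx":0,"ry":0,"rz":0,"hand":0}
  ]
}}

```text
time_s: 7.1
eef_pos: [0.5459, 0.0216, 0.0483]
eef_rot: [-2.038, -2.391, 0.0]
force: [-0.1, -5.0, 3.7]
gripper_width: -0.0004
grasp_force: 2.4
```

Request:
{"api": "servo_tool", "payload": {
  "deltas": [
    {"tx":0.4,"ty":0,"tz":0,"rx":0,"ry":0,"rz":0,"hand":0}
  ]
}}

```text
time_s: 7.2
eef_pos: [0.5458, 0.022, 0.0483]
eef_rot: [2.038, 2.391, 0.0]
force: [0.5, -4.7, 3.4]
gripper_width: 0.0003
grasp_force: 2.4
```

Request:
{"api": "servo_tool", "payload": {
  "deltas": [
    {"tx":0.4,"ty":0,"tz":0,"rx":0,"ry":0,"rz":0,"hand":0}
  ]
}}

```text
time_s: 7.3
eef_pos: [0.5457, 0.0224, 0.0483]
eef_rot: [2.038, 2.391, 0.0]
force: [0.7, -4.4, 2.4]
gripper_width: 0.0003
grasp_force: 2.4
```

Request:
{"api": "servo_tool", "payload": {
  "deltas": [
    {"tx":0.4,"ty":0,"tz":0,"rx":0,"ry":0,"rz":0,"hand":0}
  ]
}}

```text
time_s: 7.4
eef_pos: [0.5457, 0.0228, 0.0483]
eef_rot: [2.038, 2.391, 0.0]
force: [1.7, -7.3, 2.4]
gripper_width: -0.0001
grasp_force: 4.0
```

Request:
{"api": "servo_tool", "payload": {
  "deltas": [
    {"tx":0.2,"ty":0,"tz":0,"rx":0,"ry":0,"rz":0,"hand":0}
  ]
}}

```text
time_s: 7.5
eef_pos: [0.5457, 0.0228, 0.0483]
eef_rot: [2.038, 2.391, -0.0]
force: [0.8, -8.2, 3.7]
gripper_width: 0.0002
grasp_force: 4.1
```

Request:
{"api": "servo_tool", "payload": {
  "deltas": [
    {"tx":0.2,"ty":0,"tz":0,"rx":0,"ry":0,"rz":0,"hand":0}
  ]
}}

```text
time_s: 7.6
eef_pos: [0.5457, 0.0228, 0.0483]
eef_rot: [2.038, 2.39, -0.001]
force: [1.0, -9.2, 2.5]
gripper_width: 0.0
grasp_force: 4.9
```

Request:
{"api": "servo_tool", "payload": {
  "deltas": [
    {"tx":0.1,"ty":0,"tz":0,"rx":0,"ry":0,"rz":0,"hand":0}
  ]
}}

```text
time_s: 7.7
eef_pos: [0.5457, 0.0228, 0.0483]
eef_rot: [2.038, 2.39, -0.001]
force: [1.2, -9.1, 1.9]
gripper_width: -0.0002
grasp_force: 5.0
```

Request:
{"api": "servo_tool", "payload": {
  "deltas": [
    {"tx":0.2,"ty":0,"tz":0,"rx":0,"ry":0,"rz":0,"hand":0},
    {"tx":0.1,"ty":0,"tz":0,"rx":0,"ry":0,"rz":0,"hand":0},
    {"tx":0,"ty":0,"tz":0,"rx":0,"ry":0,"rz":0,"hand":0}
  ]
}}

```text
time_s: 8.0
eef_pos: [0.5457, 0.0228, 0.0483]
eef_rot: [2.038, 2.39, -0.001]
force: [1.4, -11.7, 2.5]
gripper_width: -0.0
grasp_force: 5.8
```

Request:
{"api": "servo_tool", "payload": {
  "deltas": [
    {"tx":0,"ty":0,"tz":0,"rx":0,"ry":0,"rz":0,"hand":0},
    {"tx":0,"ty":0,"tz":0,"rx":0,"ry":0,"rz":0,"hand":0},
    {"tx":0,"ty":0,"tz":0,"rx":0,"ry":0,"rz":0,"hand":0}
  ]
}}

```text
time_s: 8.3
eef_pos: [0.5457, 0.0228, 0.0483]
eef_rot: [2.038, 2.39, -0.001]
force: [1.0, -11.4, 3.0]
gripper_width: 0.0004
grasp_force: 5.8
```

Steady at about 11.5 N. I'll hold for just over 2 s and look.

Request:
{"api": "servo_tool", "payload": {
  "deltas": [
    {"tx":0,"ty":0,"tz":0,"rx":0,"ry":0,"rz":0,"hand":0},
    {"tx":0,"ty":0,"tz":0,"rx":0,"ry":0,"rz":0,"hand":0},
    {"tx":0,"ty":0,"tz":0,"rx":0,"ry":0,"rz":0,"hand":0},
    {"tx":0,"ty":0,"tz":0,"rx":0,"ry":0,"rz":0,"hand":0},
    {"tx":0,"ty":0,"tz":0,"rx":0,"ry":0,"rz":0,"hand":0},
    {"tx":0,"ty":0,"tz":0,"rx":0,"ry":0,"rz":0,"hand":0},
    {"tx":0,"ty":0,"tz":0,"rx":0,"ry":0,"rz":0,"hand":0},
    {"tx":0,"ty":0,"tz":0,"rx":0,"ry":0,"rz":0,"hand":0},
    {"tx":0,"ty":0,"tz":0,"rx":0,"ry":0,"rz":0,"hand":0},
    {"tx":0,"ty":0,"tz":0,"rx":0,"ry":0,"rz":0,"hand":0},
    {"tx":0,"ty":0,"tz":0,"rx":0,"ry":0,"rz":0,"hand":0},
    {"tx":0,"ty":0,"tz":0,"rx":0,"ry":0,"rz":0,"hand":0},
    {"tx":0,"ty":0,"tz":0,"rx":0,"ry":0,"rz":0,"hand":0},
    {"tx":0,"ty":0,"tz":0,"rx":0,"ry":0,"rz":0,"hand":0},
    {"tx":0,"ty":0,"tz":0,"rx":0,"ry":0,"rz":0,"hand":0},
    {"tx":0,"ty":0,"tz":0,"rx":0,"ry":0,"rz":0,"hand":0},
    {"tx":0,"ty":0,"tz":0,"rx":0,"ry":0,"rz":0,"hand":0},
    {"tx":0,"ty":0,"tz":0,"rx":0,"ry":0,"rz":0,"hand":0},
    {"tx":0,"ty":0,"tz":0,"rx":0,"ry":0,"rz":0,"hand":0},
    {"tx":0,"ty":0,"tz":0,"rx":0,"ry":0,"rz":0,"hand":0}
  ]
}}

```text
time_s: 10.3
eef_pos: [0.5457, 0.0229, 0.0483]
eef_rot: [2.038, 2.39, -0.001]
force: [1.8, -12.0, 2.0]
gripper_width: -0.0001
grasp_force: 5.8
```

```bash
python3 -c "
from h import *
st();save('w3.png',viewer.grab_frame('wrist'))"
```

```text
t 10.3 jig [32.  -1.8] z 48.3 yaw 99.1 Fjig [-12.13   0.09] 2.03 w -0.0001
```

View pics/w3.png

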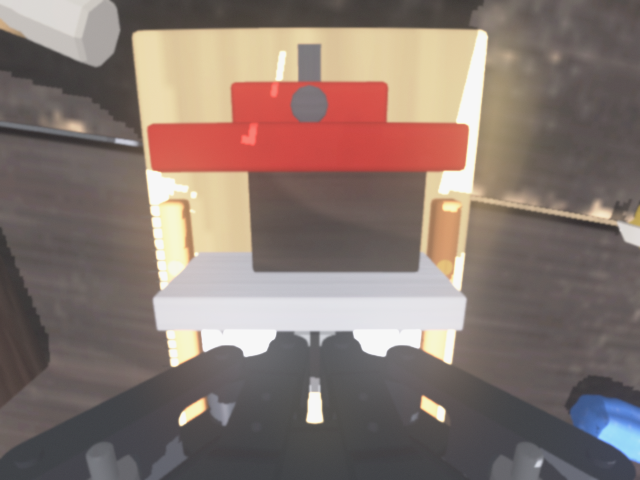

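Block sits flush against both the stop (v≈171) and the fence (v≈270). I'm backing off and going over the knob with the gripper open.

Request:
{"api": "servo_tool", "payload": {
  "deltas": [
    {"tx":-2,"ty":0,"tz":0,"rx":0,"ry":0,"rz":0,"hand":0},
    {"tx":-8,"ty":0,"tz":0,"rx":0,"ry":0,"rz":0,"hand":0},
    {"tx":-15,"ty":0,"tz":-10,"rx":0,"ry":0,"rz":0,"hand":0},
    {"tx":-15,"ty":0,"tz":-30,"rx":0,"ry":0,"rz":0,"hand":0},
    {"tx":-12,"ty":0,"tz":-30,"rx":0,"ry":0,"rz":0,"hand":0},
    {"tx":-30,"ty":0,"tz":-20,"rx":0,"ry":0,"rz":0,"hand":1},
    {"tx":-20,"ty":0,"tz":-10,"rx":0,"ry":0,"rz":0,"hand":1},
    {"tx":-11,"ty":0,"tz":0,"rx":0,"ry":0,"rz":0,"hand":1},
    {"tx":0,"ty":0,"tz":0,"rx":0,"ry":0,"rz":0,"hand":1},
    {"tx":0,"ty":0,"tz":0,"rx":0,"ry":0,"rz":0,"hand":1},
    {"tx":0,"ty":0,"tz":0,"rx":0,"ry":0,"rz":0,"hand":1}
  ]
}}

```text
time_s: 11.45
eef_pos: [0.5631, -0.0872, 0.1475]
eef_rot: [-2.036, -2.391, 0.001]
force: [0.5, 0.2, 0.3]
gripper_width: 0.0851
grasp_force: 0.0
```

```bash
python3 -c "
from h import *
o=st();save('w4.png',viewer.grab_frame('wrist'))
c=cam('wrist',o)
for p in [(-80,-1.8,70),(-59,-1.8,70),(-101,-1.8,70)]:
    q=JM@(np.array(p[:2])/1e3)+JT;print(p,proj(c,[*q,p[2]/1e3]).round(0))"
```

```text
t 11.45 jig [-79.4  -1.7] z 147.5 yaw 99.16 Fjig [ 0.1  -0.53] 0.28 w 0.0851
(-80, -1.8, 70) [313. 268.]
(-59, -1.8, 70) [313. 233.]
(-101, -1.8, 70) [313. 301.]
```

View pics/w4.png

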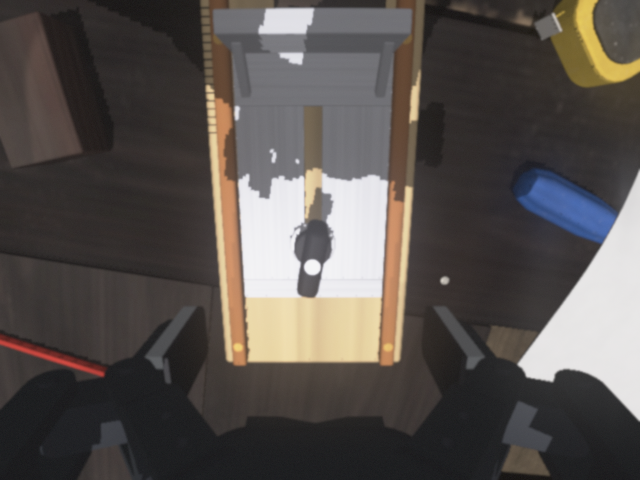

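Knob centre is at (312,267), matching the prediction of (313,268). The bar is tilted about 0.12 rad clockwise. Going down to grip.

Request:
{"api": "servo_tool", "payload": {
  "deltas": [
    {"tx":0,"ty":0,"tz":20,"rx":0,"ry":0,"rz":0.06,"hand":1},
    {"tx":0,"ty":0,"tz":30,"rx":0,"ry":0,"rz":0.06,"hand":1},
    {"tx":0,"ty":0,"tz":25,"rx":0,"ry":0,"rz":0,"hand":1},
    {"tx":0,"ty":0,"tz":12,"rx":0,"ry":0,"rz":0,"hand":1},
    {"tx":0,"ty":0,"tz":0,"rx":0,"ry":0,"rz":0,"hand":1},
    {"tx":0,"ty":0,"tz":0,"rx":0,"ry":0,"rz":0,"hand":0},
    {"tx":0,"ty":0,"tz":0,"rx":0,"ry":0,"rz":0,"hand":0},
    {"tx":0,"ty":0,"tz":0,"rx":0,"ry":0,"rz":0,"hand":0},
    {"tx":0,"ty":0,"tz":0,"rx":0,"ry":0,"rz":0,"hand":0},
    {"tx":0,"ty":0,"tz":0,"rx":0,"ry":0,"rz":0,"hand":0},
    {"tx":0,"ty":0,"tz":0,"rx":0,"ry":0,"rz":0,"hand":0},
    {"tx":0,"ty":0,"tz":0,"rx":0,"ry":0,"rz":0,"hand":0}
  ]
}}

```text
time_s: 12.7
eef_pos: [0.5622, -0.0883, 0.0619]
eef_rot: [-2.176, -2.263, 0.004]
force: [-16.0, -2.1, 14.8]
gripper_width: 0.0117
grasp_force: 59.4
```

```bash
python3 -c "
from h import *
o=st();print(o['grasp_force'],o['ft_torque'],o['qpos'])"
```

```text
t 12.7 jig [-80.4  -0.6] z 61.9 yaw 92.23 Fjig [ 0.45 16.14] 14.84 w 0.0117
59.39566969871521 [-0.14978908  2.62764684  0.02014287] [-2.19823647e-01  5.64595263e-01  1.62202120e+00 -1.00242216e-03
  9.58253938e-01 -2.58178317e-01]
```

Request:
{"api": "servo_tool", "payload": {
  "deltas": [
    {"tx":0,"ty":-0.9,"tz":-0.7,"rx":0,"ry":0,"rz":0,"hand":0},
    {"tx":0,"ty":-0.6,"tz":-0.5,"rx":0,"ry":0,"rz":0,"hand":0},
    {"tx":0,"ty":0,"tz":0,"rx":0,"ry":0,"rz":0,"hand":0}
  ]
}}

```text
time_s: 13.0
eef_pos: [0.5618, -0.0883, 0.0621]
eef_rot: [-2.178, -2.264, 0.001]
force: [2.1, -4.2, -8.5]
gripper_width: 0.0122
grasp_force: 59.3
```

```bash
python3 -c "
from h import *
o=st();print(o['grasp_force'],o['ft_torque'])"
```

```text
t 13.0 jig [-80.3  -0.3] z 62.1 yaw 92.22 Fjig [-4.43 -1.39] -8.49 w 0.0122
59.25693690776825 [-0.63562642 -0.50677305  0.00980631]
```

Request:
{"api": "servo_tool", "payload": {
  "deltas": [
    {"tx":0,"ty":0,"tz":0.4,"rx":0,"ry":0,"rz":0.05,"hand":0},
    {"tx":0,"ty":0,"tz":0,"rx":0,"ry":0,"rz":0.1,"hand":0},
    {"tx":0,"ty":0,"tz":0,"rx":0,"ry":0,"rz":0.1,"hand":0},
    {"tx":0,"ty":0,"tz":0,"rx":0,"ry":0,"rz":0.1,"hand":0},
    {"tx":0,"ty":0,"tz":0,"rx":0,"ry":0,"rz":0.1,"hand":0},
    {"tx":0,"ty":0,"tz":0,"rx":0,"ry":0,"rz":0.1,"hand":0},
    {"tx":0,"ty":0,"tz":0,"rx":0,"ry":0,"rz":0.05,"hand":0},
    {"tx":0,"ty":0,"tz":0,"rx":0,"ry":0,"rz":0,"hand":0}
  ]
}}

```text
time_s: 13.8
eef_pos: [0.5613, -0.0882, 0.062]
eef_rot: [-2.75, -1.517, 0.003]
force: [-6.0, -3.7, 0.3]
gripper_width: 0.0117
grasp_force: 60.4
```

```bash
python3 -c "
from h import *
o=st();print(o['grasp_force'],o['ft_torque'])"
```

```text
t 13.8 jig [-80.2   0.2] z 62.0 yaw 57.75 Fjig [-2.68  6.53] 0.27 w 0.0117
60.37439525127411 [-0.53495751  0.78922565 -0.07617796]
```

Request:
{"api": "servo_tool", "payload": {
  "deltas": [
    {"tx":0,"ty":0,"tz":0,"rx":0,"ry":0,"rz":0.05,"hand":0},
    {"tx":0,"ty":0,"tz":0,"rx":0,"ry":0,"rz":0.1,"hand":0},
    {"tx":0,"ty":0,"tz":0,"rx":0,"ry":0,"rz":0.1,"hand":0},
    {"tx":0,"ty":0,"tz":0,"rx":0,"ry":0,"rz":0.1,"hand":0},
    {"tx":0,"ty":0,"tz":0,"rx":0,"ry":0,"rz":0.1,"hand":0},
    {"tx":0,"ty":0,"tz":0,"rx":0,"ry":0,"rz":0.1,"hand":0},
    {"tx":0,"ty":0,"tz":0,"rx":0,"ry":0,"rz":0.05,"hand":0},
    {"tx":0,"ty":0,"tz":0,"rx":0,"ry":0,"rz":0,"hand":0}
  ]
}}

```text
time_s: 14.6
eef_pos: [0.5609, -0.0879, 0.062]
eef_rot: [-3.075, -0.636, 0.005]
force: [-9.4, -0.2, 3.4]
gripper_width: 0.0116
grasp_force: 60.8
```

```bash
python3 -c "
from h import *
o=st();print(o['grasp_force'],o['ft_torque'])"
```

```text
t 14.6 jig [-79.8   0.5] z 62.0 yaw 23.38 Fjig [1.32 9.35] 3.44 w 0.0116
60.83207845687866 [-0.13997652  1.41668131  0.02345669]
```

Request:
{"api": "servo_tool", "payload": {
  "deltas": [
    {"tx":-0.8,"ty":-0.2,"tz":0,"rx":0,"ry":0,"rz":0.05,"hand":0},
    {"tx":0,"ty":0,"tz":0,"rx":0,"ry":0,"rz":0.05,"hand":0},
    {"tx":0,"ty":0,"tz":0,"rx":0,"ry":0,"rz":0.04,"hand":0},
    {"tx":0,"ty":0,"tz":0,"rx":0,"ry":0,"rz":0,"hand":0}
  ]
}}

```text
time_s: 15.0
eef_pos: [0.5607, -0.0878, 0.0621]
eef_rot: [-3.113, -0.426, 0.003]
force: [-5.0, 2.4, 0.3]
gripper_width: 0.0121
grasp_force: 76.4
```

```bash
python3 -c "
from h import *
o=st();print(o['grasp_force'],o['ft_torque'])"
```

```text
t 15.0 jig [-79.6   0.8] z 62.1 yaw 15.57 Fjig [3.14 4.53] 0.32 w 0.0121
76.4059725869447 [0.25393011 0.90326335 1.70790109]
```

The end of the thread is reached (1.7 N m at about 1.4 rad). I'll ease the twist, release and lift.

Request:
{"api": "servo_tool", "payload": {
  "deltas": [
    {"tx":0,"ty":0,"tz":0,"rx":0,"ry":0,"rz":-0.03,"hand":0},
    {"tx":0,"ty":0,"tz":0,"rx":0,"ry":0,"rz":0,"hand":0.7},
    {"tx":0,"ty":0,"tz":0,"rx":0,"ry":0,"rz":0,"hand":0.7},
    {"tx":0,"ty":0,"tz":0,"rx":0,"ry":0,"rz":0,"hand":0.7},
    {"tx":0,"ty":0,"tz":0,"rx":0,"ry":0,"rz":0,"hand":0.7},
    {"tx":0,"ty":0,"tz":-15,"rx":0,"ry":0,"rz":0,"hand":0.7},
    {"tx":0,"ty":0,"tz":-30,"rx":0,"ry":0,"rz":0,"hand":0.7},
    {"tx":0,"ty":0,"tz":-40,"rx":0,"ry":0,"rz":0,"hand":0.7},
    {"tx":0,"ty":0,"tz":-40,"rx":0,"ry":0,"rz":0,"hand":0.7},
    {"tx":0,"ty":0,"tz":-40,"rx":0,"ry":0,"rz":0,"hand":0.7},
    {"tx":0,"ty":0,"tz":-30,"rx":0,"ry":0,"rz":0,"hand":0.7},
    {"tx":0,"ty":0,"tz":0,"rx":0,"ry":0,"rz":0,"hand":0.7}
  ]
}}

```text
time_s: 16.2
eef_pos: [0.5622, -0.0884, 0.263]
eef_rot: [3.103, 0.469, 0.012]
force: [0.5, 0.1, -0.8]
gripper_width: 0.0599
grasp_force: 0.0
```

```bash
python3 -c "
from h import *
o=st()
w=viewer.grab_frame('wrist');s=viewer.grab_frame('scene')[180:320,200:420]
save('w5.png',np.vstack([cv2.resize(w,(440,330)),cv2.resize(s,(440,280)) ])[:600])"
```

```text
t 16.2 jig [-80.5  -0.6] z 263.0 yaw 17.17 Fjig [-0.   -0.53] -0.8 w 0.0599
```

View pics/w5.png

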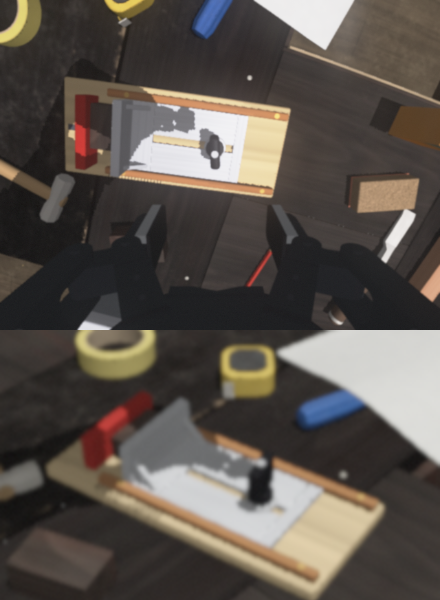

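The knob bar now stands across the jig at about (214,152), and the fence is by the stop. I'll take one closer look at the block's fit.

```bash
python3 -c "
from h import *
w=viewer.grab_frame('wrist')[90:310,80:440];t=viewer.grab_frame('top')[215:315,220:400]
save('w6.png',np.vstack([cv2.resize(w,(540,330),interpolation=3),cv2.resize(t,(486,270),interpolation=3)[:, :] if 0 else cv2.resize(t,(540,270),interpolation=3)]))"
```

```text
(no output)
```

View pics/w6.png

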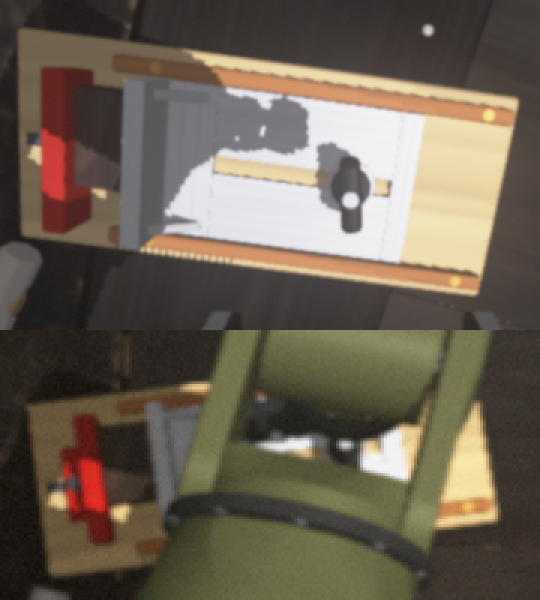

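The block sits snug between fence (plate at u≈125–170) and stop (u≈75–90), and the knob is turned fully. Nothing is in contact with the robot.

```bash
python3 -c "
from h import *
print(ctrl.finish_job())"
```

```text
the job is handed in; nothing more can be done
None
```

The fence has pushed the block snug against the red stop, pressed at about 11.5–12 N for over 2 s. The knob is turned clockwise to the end of its thread, and the job was handed in at about 16 s.

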